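Find the high spot of a bent rotisserie spit with the dial gauge

TASK

The hand-cranked rotisserie spit lying in the two V-blocks is bent and is to be straightened. Lower the dial gauge onto it by the black knob until the plunger is about half pressed in (needle near the red mark at six o'clock), then turn the spit gently one full turn by its crank, the crank going away from you over the top, so that you see where the needle reads highest; keep the spit down in its V-blocks and never jam the plunger. Finally turn it so that the high spot is under the plunger (needle at the highest reading of the turn) and let go, leaving it lying in the V-blocks with the gauge still resting on it.

Things in the scene. Friction and masses are not known exactly. Their poses are not given: they have to be found in the camera images.
- gauge_stand: Fixed steel gauge stand: base plate 175 x 205 x 14 mm, two V-blocks (24 mm thick, tops 96 mm above the worktop) and a round column 20 mm thick, 216 mm high. Origin on the worktop straight below the plunger and the middle of the spit; z up, x points from the plunger towards the column (column axis at x = +90 mm, away from the robot), y along the spit; V-blocks at y = +80 and -80 mm. Stands turned up to 0.2 rad either way.
- carriage (a joint): Height of the carriage that slides on the column and bears arm, black knob and dial gauge: 0 is the highest place, grows as it is lowered, in m, to 0.060 at the bottom. It slides stiffly and stays where it is left: about 6 N downward moves it, 7 N with the plunger pressed in, about 10 N upward.
- gauge_knob (a point): Grip point of the upright black knob on top of the carriage's arm, 45 mm behind the plunger: knob 22 mm across, from 22 mm below this point (arm's top) to 11 mm above. Site axes as gauge_stand's. In front of it is the dial case (58 mm across, front and back 33 to 57 mm nearer to the robot than the knob; top level with this point), behind it the column, whose axis is 45 mm away.
- plunger: Spring plunger of the dial gauge: origin at the middle of the underside of its flat foot (17 mm disc), which points down onto the middle of the spit. It hangs on the carriage. Travel 20 mm; spring 0.5 N at first touch, 40 N/m more as it is pressed in. At the start the foot is 15 to 38 mm above the spit.
- needle (a joint): Needle of the dial (white face towards the robot), in rad: 0 = twelve o'clock, plunger fully out; goes clockwise as the plunger is pressed in, 0.314 rad per mm; 3.14 = six o'clock at the red mark, plunger 10 mm in; 6.28 = plunger at its end stop.
- spit: Loose steel spit 12 mm thick, 0.5 kg, level in the V-blocks, axis 85 mm high. Origin on the axis midway between the V-blocks; y along it (crank at -y, point at +239 mm); z towards the crank pin, up at the start. It stays at any angle. Between the V-blocks it is bent 4 mm off its axis in a direction that differs each time, never seen in this pose and at the start over 0.8 rad from straight up.
- spit_journal (a point): Point on the spit's axis where it lies in the V-block next to the crank (y = -80 mm in the spit's frame, same axes). Only the weight and the plunger hold the spit in the open V-blocks: lifting the crank by over 2 N or pressing it down by over 3 N rocks it out and falsifies the needle. Collars limit sliding along y to about 3 mm. Crank away from the robot over the top = positive turn about y.
- crank_grip (a point): Middle of the black sleeve on the crank pin: 16 mm across, 50 mm long, parallel to the spit, free to spin on its pin, so a gripper can carry it round without turning itself. It lies 28 mm off the spit's axis and at y = -159 mm in the spit's frame; crank arm 30 mm away towards the V-blocks, nothing on the other side; a balance boss stands 18 mm off the axis opposite the pin. Site axes as spit's.
- pen: Bystander: white ball pen, 145 mm, lying on the hob, left of the stand; origin under its middle.
- mug: Bystander: striped mug, 100 mm high, standing on the worktop behind and right of the stand; origin under its middle.
- rice_bowl: Bystander: small white bowl, 115 mm across, 51 mm high, on the draining board to the right; origin under its middle.

How it is judged (in metres and radians):
On the way, in this order (a step that is already met when the one before it is completed fails the run):
1. the gauge is lowered until the plunger, resting on the spit, is about half in (8.5 to 11.5 mm) (value of joint needle between 2.67 and 3.61 rad and contact force between plunger and spit above 0.25 N), for 0.3 s.
2. the crank has gone a quarter turn, to the far side (angle between spit's own x axis and vertical above 2.4 rad).
3. the crank has gone half a turn, to the bottom (angle between spit's own z axis and vertical above 2.4 rad).
4. the crank has gone three quarters, to the near side (angle between spit's own x axis and vertical below 0.74 rad).
5. the crank has gone the full turn, back to the top (angle between spit's own z axis and vertical below 0.4 rad).
At the end, for the whole second after the job is handed in: The spit lies still and level in both V-blocks (within 0.8 mm and 0.012 rad), its high spot under the plunger: the plunger's foot rests on it and stands within 0.4 mm of the highest point of the turn (spit within about 0.45 rad of its best angle), and the plunger is not at its end stop (height (world z) of plunger above 0.0946 m and contact force between plunger and spit above 0.25 N and value of joint needle below 6.2 rad and z of spit in the frame of gauge_stand below 0.0858 m and angle between the y axis of spit and the y axis of gauge_stand, either way round below 0.012 rad and angular speed of spit below 0.1 rad/s); the robot touches nothing.
It fails at once if the plunger is jammed against the spit (over 6 N) (contact force between plunger and spit above 6 N).
It fails at once if the spit is forced against the stand (over 18 N) (contact force between spit and gauge_stand above 18 N).
It fails at once if the spit is rocked or lifted out of its V-blocks (over 3 mm or 0.035 rad) (z of spit in the frame of gauge_stand above 0.088 m or angle between the y axis of spit and the y axis of gauge_stand, either way round above 0.035 rad).
It fails at once if the pen, the mug or the bowl is shifted by more than 20 mm (distance of any of pen, mug, rice_bowl from where it was at the start of the episode above 0.02 m).
It also fails if it takes over 72 s, if anything falls off the work surface, if the arm or the gripper's body presses on something with over 40 N, if the wrist force passes 120 N, or if a joint passes its speed limit or range.

ROBOT

A 6-joint arm with a two-finger parallel gripper is mounted at the origin on a cart in front of the work surface, level with it; the furniture and walls round the work are solid. World frame = base frame: x ahead of the robot, y to its left, z up, the work surface at z = 0. Lengths are in m, angles in degrees, forces in N, time in s.
With the tool pointing down it reaches from about 0.35 to 0.875 m from the base axis. Payload 4.2 kg.
Tool frame: the origin (TCP) lies on the centre line of the jaws, within the pads' length; the fingertips stand 19 mm ahead of it and the grasp point (between the pads) is the TCP; x points along the fingers, y is the direction in which the jaws open and shut, and the axes are right-handed (so a half turn about x gives the same grasp; the last joint's range is limited). The gripper opens to 87 mm and grips with 3 to 60 N. Pads are 19 mm wide; open, the fingers measure 117 mm over their backs; the gripper's body (75 mm by 190 mm) begins 51 mm behind the grasp point.
Start: joints at [88.728, 22.042, 0.453, 0, -68.411, -14.817], TCP at [0.173, 0.601, 0.242] pointing down, gripper open.
Joint ranges: [-179.83, 179.83], [-69.29, 118.12], [-61.27, 80.66], [-181.25, 117.63], [-171.15, -9.14], [-177.46, 177.46]. Speed limits (degrees/s): [159.86, 159.86, 180, 180, 180, 180].

INTERFACE

Orientations are given as a 3x3 rotation matrix whose columns are the frame's x, y, z axes.
In Python, from station import * gives the robot as it stands.
- The arm moves only by the shell command python3 -m creep 'ROWS'. ROWS is JSON, a list of rows, each a list of 5 numbers: the opening, from 0 (shut) to 1 (fully open), then the shift along the world's x, y, z in mm, then the turn about the world's z in rad. In form: [[jaw, x, y, z, turn], ...]. A call has exactly 8 rows; each row is the pose to reach, as a shift and turn from the pose measured when the call began; what a row does not reach only later rows make up. A row lasts 1/10 s, in which the tool goes at most 50 mm and 8.59 degrees, less where a joint would pass 70% of its speed; a pose out of reach is approached as far as the arm can. A call with a gripper value outside its range is refused whole. The fingers move at their own pace and stop on an object; the grip force is fixed at half the most. Time passes only in rows, so rows that repeat a pose let the fingers close, or fill a call up. It gives the time, the measured TCP pose, the force and the opening at its end, in the units of the state.
- sense(): the state, without advancing time (a new reading comes with each control period).
- capture(name): name is "scene" or "top" or "wrist"; returns a dict with "image" (400x640x3 uint8, blue, green, red), "z_map" (400x640 float32, m along the optical axis (not along the pixel's ray), 0 where there is no reading), "mtx" (3x3 intrinsics, pixels), "k1" (the pictures are not rectified: a ray, as slopes to the right and down, at radius r is drawn at 1 + k1 r^2 times it, then the intrinsics apply), "eye" and "attitude" of the camera in the world. Camera axes: x right, y up, looking along -z (the intrinsics and any distortion apply to the point x, -y, -z); pixel columns grow to the right and rows downward; lengths in m; the calibration is good to about 2 mm. A picture is of the moment at which its call begins.
- finish_job(): hands the job in, once; it reports no verdict.
Trained networks look in a picture, given as the dict that the camera call returned (one of the last four; its "shot" number tells which), for a name from the list of things; names that differ only in an ending like _2 or _b are one class to them, and where a whole thing is asked for, a point or a joint stands for the part that bears it (a point fixed in the world has none). Each returns a list of dicts, best first, with "confidence" (0 to 1); they miss things now and then, are a little off and sometimes report something else, mostly with a low value. They report only what shows in the picture. A call takes as long as a camera call.
- look_for(picture, thing): "box" ([left, top, right, bottom] in pixels, round what is visible of it).
- mark_of(picture, thing): "centre" ([column, row] in pixels: a listed point, or the origin of a listed thing).
The state is a dict: "time_s": time; "joints": joint angles; "joint_velocities": joint speeds; "effort": joint torques, N m; "tcp_pos": TCP position; "ee_rot": TCP orientation; "wrist_force": force on the tool from outside, world axes, zero at the start; "moment": the same for the moment, N m; "gripper_width": opening from 0.0 (shut) to 1.0 (fully open).
Only numpy, scipy, OpenCV 4.12 (cv2) and the standard library are available. Lean on these libraries where they do the work, as an engineer would, in place of code of your own. Each camera call takes 0.05 s, during which the arm holds its last target.

## Working session

There is one attempt and no reset: what is moved stays moved. The work goes in short steps, Python scripts to look and compute and a shell command to move; the robot and the scene stay as the last step left them, time stands still between calls to the robot, and variables do not carry over. Pictures are saved under pics/ and viewed, and the job is handed in when it is done.

```bash
ls -la; mkdir -p pics; cat > h.py <<'E'
from station import *
import numpy as np, cv2
def ray(p,uv):
    m=p["mtx"];d=np.array([(uv[0]-m[0,2])/m[0,0],(uv[1]-m[1,2])/m[1,1]])
    u=d.copy()
    for _ in range(20): u=d/(1+p["k1"]*(u@u))
    v=np.array([u[0],-u[1],-1.0]); return np.asarray(p["attitude"])@v
def at_depth(p,uv,z): return np.asarray(p["eye"])+ray(p,uv)*z
def at_z(p,uv,h):
    r=ray(p,uv); e=np.asarray(p["eye"]); return e+r*(h-e[2])/r[2]
def proj(p,X):
    c=np.asarray(p["attitude"]).T@(np.asarray(X)-np.asarray(p["eye"]));u=np.array([c[0],-c[1]])/-c[2]
    u=u*(1+p["k1"]*(u@u)); m=p["mtx"]; return np.array([m[0,0]*u[0]+m[0,2],m[1,1]*u[1]+m[1,2]])
def dep(p,uv,r=2):
    c,w=int(round(uv[0])),int(round(uv[1]));z=p["z_map"][max(0,w-r):w+r+1,max(0,c-r):c+r+1];z=z[z>0]
    return float(np.median(z)) if z.size else 0
E
python3 - <<'E'
from h import *
np.set_printoptions(precision=4,suppress=True)
s=sense();print(s)
for n in("scene","top","wrist"):
    p=capture(n);cv2.imwrite(f"pics/{n}0.png",p["image"]);print(n,p["eye"],p["mtx"][0,0],p["k1"])
    for t in("gauge_stand","gauge_knob","plunger","spit","spit_journal","crank_grip"):
        m=mark_of(p,t)
        for q in m[:1]:
            z=dep(p,q["centre"]);print(t,q,z,at_depth(p,q["centre"],z))
E
```

```text
total 12
drwxr-xr-x  3 agent agent 4096 Dec  7 01:15 .
drwxr-xr-x 23 root  root  4096 Dec  7 01:15 ..
drwxr-xr-x  2 agent agent 4096 Dec  7 01:15 pics
{'time_s': 0.0, 'joints': array([ 88.7272,  22.0913,   0.3788,  -0.0286, -68.4123, -14.8181]), 'joint_velocities': array([-0.0303, -0.0021, -0.0074, -0.1051, -0.0768,  0.0029]), 'effort': array([ -0.0007, -39.0671,  18.7399,   4.2199,   0.0107,  -0.0002]), 'tcp_pos': array([0.173 , 0.6   , 0.2404]), 'ee_rot': array([[-0.0005, -0.2773, -0.9608],
       [-0.0022, -0.9608,  0.2773],
       [-1.    ,  0.0022, -0.0001]]), 'wrist_force': array([-0.4103, -0.1383,  0.5791]), 'moment': array([0.0145, 0.0021, 0.0034]), 'gripper_width': 0.9980855151096623}
scene [-0.1269 -0.7869  1.2357] 466.63692437270544 0.012665365525903444
gauge_stand {'centre': [288.2, 218.9], 'confidence': 0.67} 1.5920040607452393 [ 0.5437 -0.0006  0.0179]
gauge_knob {'centre': [293.7, 171.1], 'confidence': 0.93} 1.4623514413833618 [ 0.584  -0.0047  0.2177]
spit {'centre': [285.2, 208.9], 'confidence': 0.64} 1.6229534149169922 [0.5691 0.0393 0.0178]
spit_journal {'centre': [297.9, 217.0], 'confidence': 0.84} 1.5029033422470093 [ 0.5305 -0.0648  0.0896]
crank_grip {'centre': [314.5, 226.5], 'confidence': 0.91} 1.4356837272644043 [ 0.5191 -0.1492  0.1201]
top [ 0.2999 -0.0908  1.6203] 515.0184767521075 0.043286100432599874
gauge_stand {'centre': [280.9, 216.0], 'confidence': 0.72} 1.5445646047592163 [0.5434 0.0155 0.0949]
gauge_knob {'centre': [282.6, 189.8], 'confidence': 0.76} 1.4261239767074585 [0.596  0.0085 0.2263]
spit {'centre': [281.9, 215.2], 'confidence': 0.88} 1.4716097116470337 [0.5344 0.0078 0.1674]
spit_journal {'centre': [310.4, 221.2], 'confidence': 0.88} 1.5457104444503784 [ 0.5356 -0.0739  0.091 ]
crank_grip {'centre': [336.2, 225.4], 'confidence': 0.6} 1.5158025026321411 [ 0.5252 -0.1509  0.1184]
wrist [0.2487 0.5778 0.3847] 327.57079559143557 0.013289132327306646
```

View pics/scene0.png

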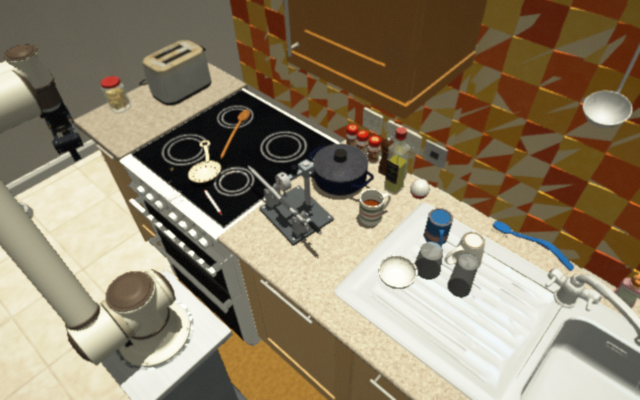

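View pics/top0.png

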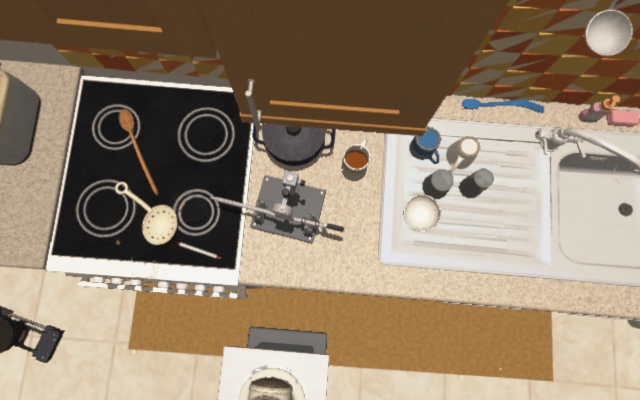

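The gauge stand is at px (288,200) in the scene view, with the crank toward (310,240). The mug at (370,207) is behind and to the right. Next I'll look at the wrist camera's geometry.

View pics/wrist0.png

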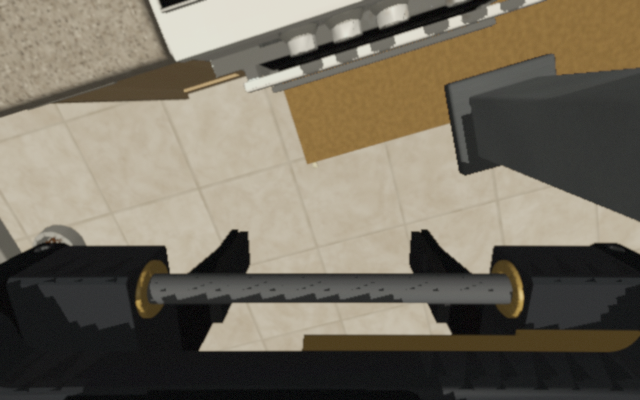

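```bash
python3 - <<'E'
from h import *
np.set_printoptions(precision=4,suppress=True)
s=sense();p=capture("wrist");print(p["eye"]-s["tcp_pos"],np.asarray(p["attitude"]),p["mtx"])
p=capture("top")
for t in("mug","pen","rice_bowl"):
    print(t,[ (q,at_z(p,q["centre"],0)) for q in mark_of(p,t)[:1]])
cv2.imwrite("pics/topz.png",cv2.resize(p["image"][160:260,200:400],None,fx=4,fy=4,interpolation=cv2.INTER_CUBIC))
E
```

```text
[ 0.0755 -0.0227  0.1431] [[-0.2759  0.9205  0.2769]
 [-0.9612 -0.264  -0.0799]
 [-0.0005 -0.2882  0.9576]] [[327.5708   0.     329.1986]
 [  0.     327.5708 193.5085]
 [  0.       0.       1.    ]]
mug [({'centre': [358.0, 161.3], 'confidence': 0.92}, array([ 0.7589, -0.2111,  0.    ]))]
pen [({'centre': [197.4, 249.7], 'confidence': 0.54}, array([0.4306, 0.2726, 0.    ]))]
rice_bowl [({'centre': [415.7, 218.4], 'confidence': 0.69}, array([ 0.5864, -0.4059,  0.    ]))]
```

```bash
python3 -m creep '[[1,40,-50,20,-0.15],[1,80,-100,40,-0.3],[1,110,-150,60,-0.45],[1,140,-200,80,-0.6],[1,170,-250,100,-0.75],[1,200,-300,120,-0.9],[1,230,-350,140,-1.05],[1,260,-400,150,-1.2]]'
```

```text
time_s: 2.1
tcp_pos: [0.3836, 0.2821, 0.3663]
ee_rot: [[0.001, -0.996, -0.084], [0.001, -0.084, 0.996], [-1.0, -0.002, 0.001]]
wrist_force: [0.8, 0.6, 0.3]
gripper_width: 1.004
```

```bash
python3 -m creep '[[1,10,-45,0,0],[1,20,-90,0,0],[1,30,-135,-5,0],[1,40,-180,-10,0],[1,50,-225,-15,0],[1,60,-260,-20,0],[1,70,-285,-20,0],[1,70,-285,-20,0]]'; cat > loc.py <<'E'
from h import *
import sys
np.set_printoptions(precision=4,suppress=True)
tag=sys.argv[1]
s=sense();print(s["time_s"],s["tcp_pos"],s["wrist_force"])
for n in sys.argv[2:]:
    p=capture(n);cv2.imwrite(f"pics/{n}{tag}.png",p["image"]);np.save(f"pics/{n}{tag}.npy",p,allow_pickle=True)
    for t in("gauge_stand","gauge_knob","plunger","spit","spit_journal","crank_grip"):
        for q in mark_of(p,t)[:1]:
            z=dep(p,q["centre"]);print(t,q,z,at_depth(p,q["centre"],z))
E
python3 loc.py 1 wrist
```

```text
time_s: 2.9
tcp_pos: [0.454, -0.0053, 0.3461]
ee_rot: [[0.001, -0.997, -0.08], [0.001, -0.08, 0.997], [-1.0, -0.001, 0.001]]
wrist_force: [0.1, -0.2, -0.8]
gripper_width: 1.003
2.9 [ 0.454  -0.0053  0.3461] [ 0.0869 -0.1955 -0.8187]
gauge_stand {'centre': [267.2, 154.3], 'confidence': 0.64} 0.4787865877151489 [0.5438 0.0059 0.0146]
gauge_knob {'centre': [167.4, 187.1], 'confidence': 0.6} 0.2714434862136841 [ 0.5871 -0.0011  0.2282]
plunger {'centre': [248.8, 175.0], 'confidence': 0.56} 0.31302398443222046 [ 0.5304 -0.0054  0.1847]
spit {'centre': [251.1, 163.4], 'confidence': 0.72} 0.4829229414463043 [0.5671 0.0214 0.0144]
spit_journal {'centre': [269.3, 101.6], 'confidence': 0.67} 0.3842873275279999 [ 0.5294 -0.0712  0.0903]
crank_grip {'centre': [276.5, 24.3], 'confidence': 0.63} 0.3333700895309448 [ 0.5188 -0.1482  0.1205]
```

View pics/wrist1.png

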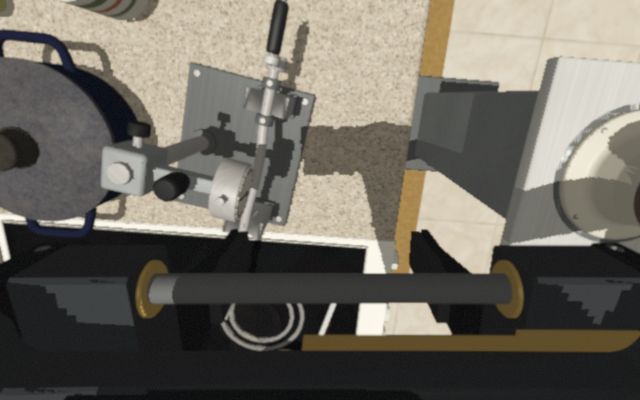

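The plate corners show at px (195,65), (313,95) and (287,225). The V-blocks are at about (268,102) and (258,215), and the black sleeve is at (277,28). I'll zoom in to measure the yaw.

```bash
python3 - <<'E'
from h import *
np.set_printoptions(precision=4,suppress=True)
p=np.load("pics/wrist1.npy",allow_pickle=True).item()
cv2.imwrite("pics/w1z.png",cv2.resize(p["image"][0:240,180:330],None,fx=4,fy=2.5,interpolation=cv2.INTER_CUBIC))
c=[at_z(p,u,.014) for u in((194,65),(313,95.5),(287,225))];print(c)
d=c[2]-c[1];print("yaw long",np.arctan2(-d[0],d[1]),np.linalg.norm(d))
d=c[0]-c[1];print("yaw short",np.arctan2(d[1],d[0]),np.linalg.norm(d))
# V-block tops & plate mask by height
z=p["z_map"];H,W=z.shape
P=np.full((H,W,3),np.nan)
for r in range(0,240):
    for q in range(150,340):
        if z[r,q]>0:P[r,q]=at_depth(p,(q,r),z[r,q])
np.save("pics/P1.npy",P)
h=P[...,2]
m=(abs(h-.014)<.003)
pts=P[m][:,:2];print(len(pts));rect=cv2.minAreaRect((pts*1000).astype(np.float32));print(rect)
# robot side edge per row
E=[P[r,np.where(m[r])[0].max()] for r in range(100,222) if m[r].any()]
E=np.array(E);f=np.polyfit(E[:,1],E[:,0],1);res=E[:,0]-np.polyval(f,E[:,1]);k=abs(res)<.003;f=np.polyfit(E[k,1],E[k,0],1);print("edge yaw",-np.arctan(f[0]),k.sum())
# black sleeve
g=p["image"].max(2);m=(g<60)&(h>.1);m[60:]=0
S=P[m];print(len(S),S.mean(0),S[:,1].min(),S[:,1].max(), S[:,2].max());f=np.polyfit(S[:,1],S[:,0],1);print("sleeve yaw",-np.arctan(f[0]))
E
```

```text
[array([ 0.6454, -0.1075,  0.014 ]), array([ 0.4826, -0.0816,  0.014 ]), array([0.5101, 0.1149, 0.014 ])]
yaw long -0.13918468591384595 0.19839000592800013
yaw short -0.15807667401700412 0.164827933717058
10314
((582.8192138671875, 2.7436370849609375), (205.09426879882812, 175.45379638671875), 80.38993835449219)
edge yaw -0.1683635852152778 122
385 [ 0.5173 -0.1474  0.1194] -0.17029051125964456 -0.12146471568588968 0.12203677687143633
sleeve yaw -0.11871776864463715
```

View pics/w1z.png

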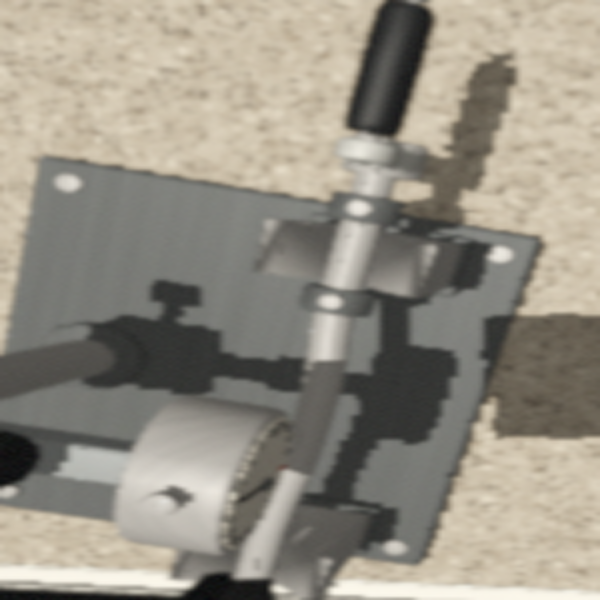

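```bash
python3 -m creep '[[0,40,2,0,-0.12],[0,80,4,0,-0.248],[0,115,6,0,-0.248],[0,134,7,-20,-0.248],[0,134,7,-50,-0.248],[0,134,7,-74,-0.248],[0,134,7,-78,-0.248],[0,134,7,-78,-0.248]]'; python3 loc.py 2 scene top wrist
```

```text
time_s: 4.05
tcp_pos: [0.5874, 0.0054, 0.2684]
ee_rot: [[0.001, -0.987, 0.16], [0.0, 0.16, 0.987], [-1.0, -0.001, 0.001]]
wrist_force: [1.3, -0.8, 1.4]
gripper_width: 0.359
4.05 [0.5874 0.0054 0.2684] [ 1.3076 -0.7585  1.3964]
gauge_stand {'centre': [288.8, 219.2], 'confidence': 0.76} 1.5944586992263794 [ 0.5456 -0.0014  0.0152]
gauge_knob {'centre': [294.2, 169.1], 'confidence': 0.86} 1.4586409330368042 [ 0.5867 -0.0048  0.2245]
spit {'centre': [285.2, 208.7], 'confidence': 0.91} 1.6249350309371948 [0.5704 0.0407 0.0168]
spit_journal {'centre': [296.2, 216.2], 'confidence': 0.67} 1.5047377347946167 [ 0.5291 -0.0586  0.09  ]
crank_grip {'centre': [313.5, 225.3], 'confidence': 0.65} 1.4376251697540283 [ 0.52   -0.1442  0.1212]
gauge_stand {'centre': [283.2, 219.3], 'confidence': 0.77} 1.2721306085586548 [ 0.493  -0.0096  0.3623]
gauge_knob {'centre': [283.0, 190.9], 'confidence': 0.67} 1.2872862815856934 [ 0.5646 -0.0024  0.3615]
spit {'centre': [285.6, 216.3], 'confidence': 0.76} 1.2732207775115967 [ 0.5009 -0.0149  0.3628]
spit_journal {'centre': [312.4, 222.8], 'confidence': 0.86} 1.5458428859710693 [ 0.5315 -0.0803  0.0899]
crank_grip {'centre': [337.3, 224.9], 'confidence': 0.65} 1.51913583278656 [ 0.5274 -0.1542  0.1154]
gauge_stand {'centre': [365.0, 160.9], 'confidence': 0.63} 0.40304604172706604 [0.5437 0.0103 0.0141]
gauge_knob {'centre': [322.3, 222.4], 'confidence': 0.62} 0.19687797129154205 [ 0.5898 -0.0023  0.2282]
spit {'centre': [369.1, 172.4], 'confidence': 0.96} 0.24446099996566772 [ 0.5536 -0.0145  0.1729]
spit_journal {'centre': [373.2, 90.2], 'confidence': 0.81} 0.30592620372772217 [ 0.5333 -0.0711  0.0906]
crank_grip {'centre': [141.9, 3.2], 'confidence': 0.74} 0.32226547598838806 [ 0.7414 -0.1865  0.0497]
```

View pics/wrist2.png

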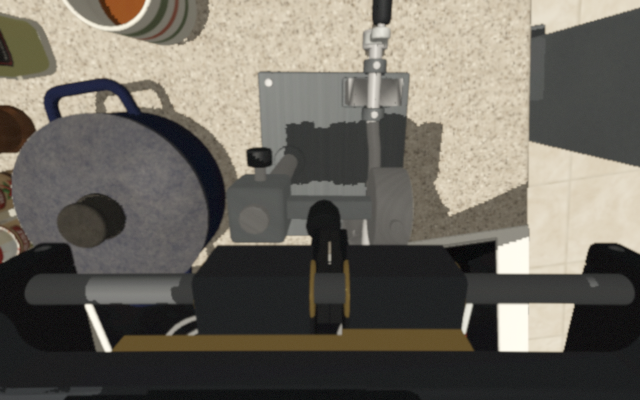

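```bash
python3 - <<'E'
from h import *
p=np.load("pics/scene2.npy",allow_pickle=True).item()
cv2.imwrite("pics/s2z.png",cv2.resize(p["image"][140:250,240:350],None,fx=5,fy=5,interpolation=cv2.INTER_CUBIC))
E
```

```text
(no output)
```

View pics/s2z.png

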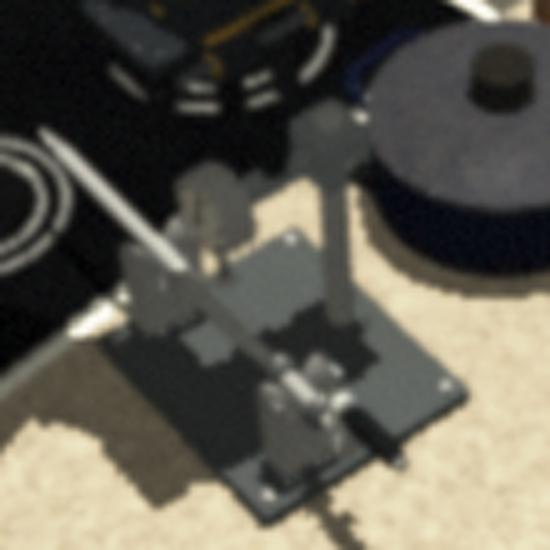

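The knob is at px (322,215), just below the closing fingers, and the image grid is parallel to the plate, so the yaw is aligned. I'll shift slightly toward the knob and start pushing.

```bash
python3 -m creep '[[0,1,-5,0,0],[0,1,-5,0,0],[0,1,-5,-6,0],[0,1,-5,-12,0],[0,1,-5,-18,0],[0,1,-5,-24,0],[0,1,-5,-30,0],[0,1,-5,-34,0]]'; python3 loc.py 3 wrist scene
```

```text
time_s: 5.9
tcp_pos: [0.5884, -0.0001, 0.2352]
ee_rot: [[0.002, -0.987, 0.161], [0.001, 0.161, 0.987], [-1.0, -0.002, 0.001]]
wrist_force: [-2.9, 0.6, 7.1]
gripper_width: 0.007
5.9 [ 0.5884 -0.0001  0.2352] [-2.8848  0.6314  7.1433]
gauge_stand {'centre': [368.3, 171.7], 'confidence': 0.83} 0.3731592297554016 [0.5451 0.0111 0.0138]
gauge_knob {'centre': [328.6, 242.1], 'confidence': 0.98} 0.1624484360218048 [ 0.5862 -0.0102  0.2298]
spit {'centre': [377.4, 186.2], 'confidence': 0.93} 0.2148505300283432 [ 0.553  -0.0174  0.1711]
spit_journal {'centre': [378.9, 94.5], 'confidence': 0.93} 0.27547532320022583 [ 0.5341 -0.0724  0.0903]
gauge_stand {'centre': [376.0, 218.3], 'confidence': 0.74} 1.5591329336166382 [ 0.7277 -0.2334  0.0388]
gauge_knob {'centre': [290.4, 171.2], 'confidence': 0.63} 1.7690938711166382 [0.7245 0.1685 0.0042]
spit {'centre': [286.6, 209.5], 'confidence': 0.93} 1.618350863456726 [0.5692 0.0324 0.0198]
spit_journal {'centre': [295.7, 216.6], 'confidence': 0.94} 1.5011451244354248 [ 0.5258 -0.0598  0.0919]
crank_grip {'centre': [314.6, 227.6], 'confidence': 0.97} 1.4300919771194458 [ 0.515  -0.1535  0.1222]
```

View pics/wrist3.png

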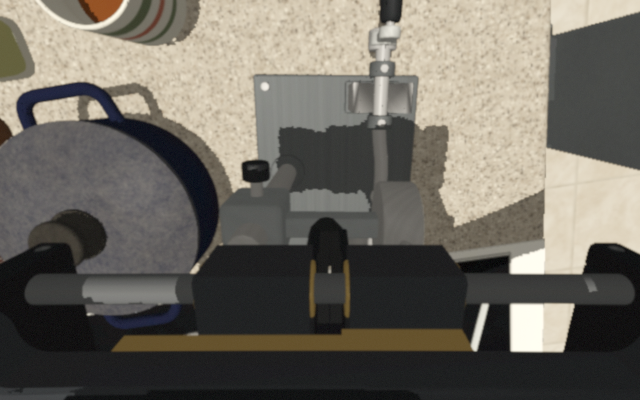

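```bash
cat > dz.py <<'E'
from h import *
import sys
np.set_printoptions(precision=1,suppress=True)
p=np.load(f"pics/scene{sys.argv[1]}.npy",allow_pickle=True).item()
cv2.imwrite(f"pics/s{sys.argv[1]}z.png",cv2.resize(p["image"][165:225,255:315],None,fx=10,fy=10,interpolation=cv2.INTER_CUBIC))
for z in (.085,.091,.1,.11,.12,.13): print(z,(proj(p,[.5442,.0092,z])-[255,165])*10)
for y in (-.08,-.04,.04,.08): print(y,(proj(p,np.array([.5442,.0092,.085])+y*np.array([.167,.986,0]))-[255,165])*10)
E
python3 dz.py 2; python3 dz.py 3 >/dev/null
```

```text
0.085 [297.9 392.9]
0.091 [296.5 380.8]
0.1 [294.4 362.6]
0.11 [292.1 342.1]
0.12 [289.8 321.4]
0.13 [287.4 300.5]
-0.08 [441.3 536.2]
-0.04 [368.6 463.6]
0.04 [229.1 324.2]
0.08 [162.1 257.4]
```

View pics/s2z.png

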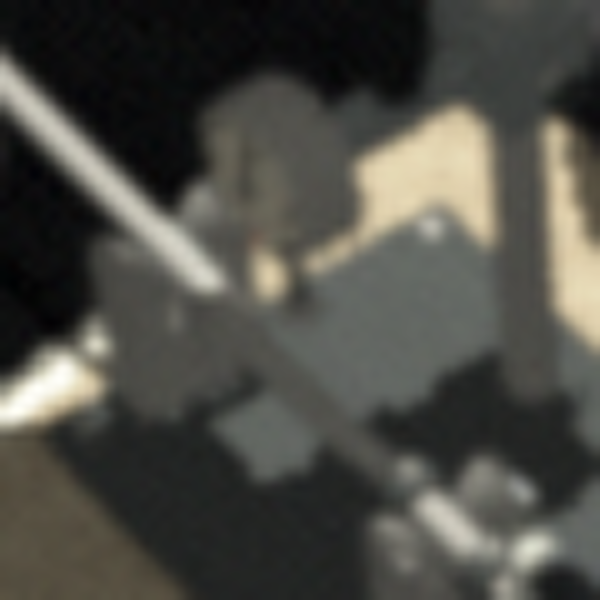

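View pics/s3z.png

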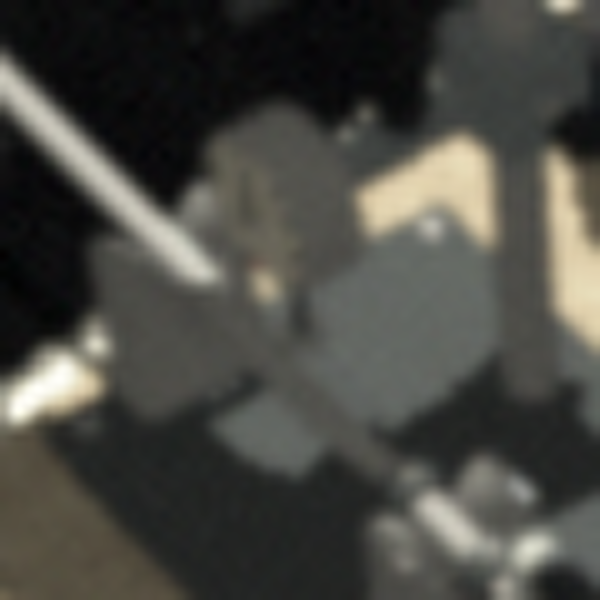

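The scene crop shows the foot dropping from about z≈0.127 to 0.114, with spit top near 0.09. I'll push 20 mm more, then back off to read the dial.

```bash
python3 -m creep '[[0,0,-1,-4,0],[0,0,-1,-8,0],[0,0,-1,-12,0],[0,0,-1,-16,0],[0,0,-1,-19,0],[0,0,-1,-21,0],[0,0,-1,-21,0],[0,0,-1,-21,0]]'; python3 -m creep '[[0,0,0,25,0],[0,-20,5,45,0],[0,-65,12,45,0],[0,-110,19,45,0],[0,-150,25,35,0],[0,-185,28,15,0],[0,-185,28,-8,0],[0,-185,28,-12,0]]';  python3 loc.py 4 wrist scene
```

```text
time_s: 7.4
tcp_pos: [0.5888, -0.0005, 0.2141]
ee_rot: [[0.003, -0.987, 0.161], [0.002, 0.161, 0.987], [-1.0, -0.003, 0.002]]
wrist_force: [-1.4, 2.4, 5.0]
gripper_width: 0.005
time_s: 8.2
tcp_pos: [0.4016, 0.0268, 0.2002]
ee_rot: [[-0.0, -0.987, 0.16], [0.001, 0.16, 0.987], [-1.0, 0.0, 0.001]]
wrist_force: [0.6, -0.6, 0.1]
gripper_width: 0.006
8.2 [0.4016 0.0268 0.2002] [ 0.5987 -0.5793  0.1279]
gauge_stand {'centre': [195.3, 180.9], 'confidence': 0.92} 0.3401906490325928 [0.5388 0.0106 0.014 ]
gauge_knob {'centre': [148.3, 207.2], 'confidence': 0.57} 0.2608392536640167 [0.5434 0.0097 0.0969]
plunger {'centre': [149.6, 206.0], 'confidence': 0.52} 0.2615927457809448 [0.5427 0.0091 0.0959]
spit {'centre': [152.7, 201.2], 'confidence': 0.56} 0.2612815499305725 [0.5395 0.0058 0.0951]
spit_journal {'centre': [137.5, 100.1], 'confidence': 0.75} 0.24427150189876556 [ 0.5291 -0.0706  0.0895]
gauge_stand {'centre': [288.1, 216.5], 'confidence': 0.62} 1.6043689250946045 [0.5533 0.0098 0.014 ]
gauge_knob {'centre': [293.6, 172.9], 'confidence': 0.71} 1.4879130125045776 [0.593  0.0065 0.1961]
spit {'centre': [285.0, 206.9], 'confidence': 0.68} 1.6236296892166138 [0.5728 0.0436 0.022 ]
spit_journal {'centre': [295.5, 216.4], 'confidence': 0.62} 1.5055029392242432 [ 0.5276 -0.0569  0.089 ]
crank_grip {'centre': [314.7, 225.9], 'confidence': 0.79} 1.4355467557907104 [ 0.5205 -0.1488  0.1215]
```

View pics/wrist4.png

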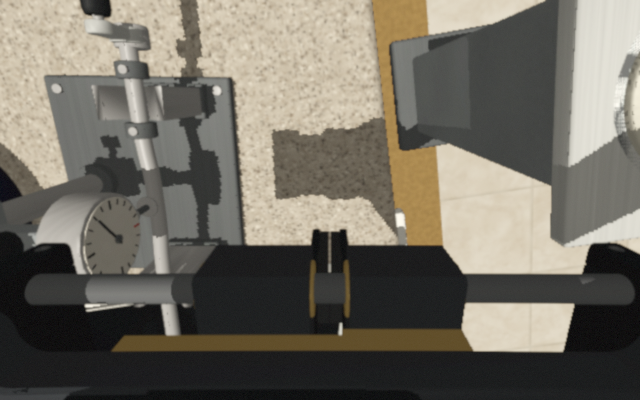

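The dial face shows at px (110,235), with the red mark near (137,228). I'll rectify it to read the needle.

```bash
cat > dial.py <<'E'
from h import *
import sys
np.set_printoptions(precision=4,suppress=True)
tag=sys.argv[1]; u0=[float(v) for v in sys.argv[2].split(",")]; n=sys.argv[3] if len(sys.argv)>3 else "wrist"
p=np.load(f"pics/{n}{tag}.npy",allow_pickle=True).item()
ex=np.array([.986,-.168,0]);ey=np.array([.168,.986,0])
o=np.array([.5442,.0092,0])+ex*-.0122
# centre: intersect ray of u0 with face plane
r=ray(p,u0);e=np.asarray(p["eye"]);c=e+r*((o-e)@ex)/(r@ex);print("dial centre",c,"lateral",(c-o)@ey)
N=500;R=.032;M=np.zeros((N,N,2),np.float32)
for i in range(N):
    for j in range(N):
        M[i,j]=proj(p,c+ -ey*((j/N-.5)*2*R)+np.array([0,0,1])*(-(i/N-.5)*2*R))
im=cv2.remap(p["image"],M[...,0],M[...,1],cv2.INTER_CUBIC)
cv2.imwrite(f"pics/dial{n}{tag}.png",im)
E
python3 dial.py 4 111,235
```

```text
dial centre [0.5315 0.0074 0.1596] lateral -0.003903887171919866
```

View pics/dialwrist4.png

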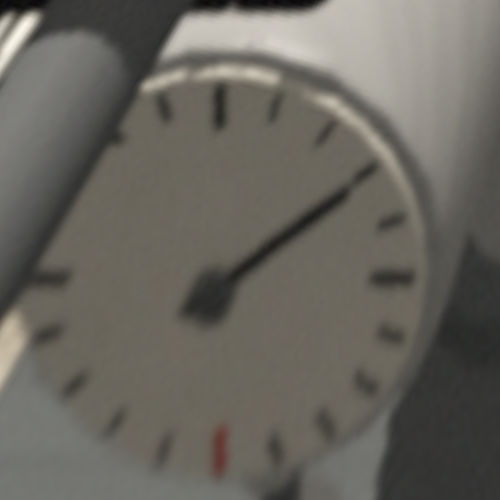

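The needle reads about 0.95 rad (3 mm in), so 7 mm more is needed. I'll go back to the knob.

```bash
python3 -m creep '[[0,0,0,30,0],[0,10,-2,55,0],[0,55,-8,55,0],[0,100,-15,55,0],[0,145,-21,55,0],[0,187,-27,50,0],[0,187,-27,30,0],[0,187,-27,24,0]]'
```

```text
time_s: 9.7
tcp_pos: [0.5903, 0.0001, 0.2229]
ee_rot: [[-0.002, -0.987, 0.162], [0.001, 0.162, 0.987], [-1.0, 0.003, 0.001]]
wrist_force: [-0.2, 0.2, -0.3]
gripper_width: 0.006
```

```bash
python3 -m creep '[[0,-1,0,-4,0],[0,-1,0,-8,0],[0,-1,0,-10,0],[0,-1,0,-12,0],[0,-1,0,-14,0],[0,-1,0,-16,0],[0,-1,0,-16,0],[0,-1,0,-16,0]]'; python3 -m creep '[[0.1,0,0,25,0],[0.2,-20,5,47,0],[0.3,-65,12,47,0],[0.4,-110,19,47,0],[0.4,-150,25,40,0],[0.4,-185,28,15,0],[0.4,-185,28,-2,0],[0.4,-185,28,-6,0]]';  python3 loc.py 5 wrist >/dev/null; python3 dial.py 5 111,235
```

```text
time_s: 10.5
tcp_pos: [0.5887, 0.0002, 0.2092]
ee_rot: [[-0.001, -0.987, 0.161], [0.001, 0.161, 0.987], [-1.0, 0.001, 0.001]]
wrist_force: [-3.0, 0.0, 4.8]
gripper_width: 0.005
time_s: 11.3
tcp_pos: [0.402, 0.028, 0.203]
ee_rot: [[-0.001, -0.987, 0.16], [0.002, 0.16, 0.987], [-1.0, 0.001, 0.001]]
wrist_force: [0.7, 0.2, 0.6]
gripper_width: 0.399
dial centre [0.5317 0.0086 0.1625] lateral -0.002698214598486712
```

View pics/wrist5.png

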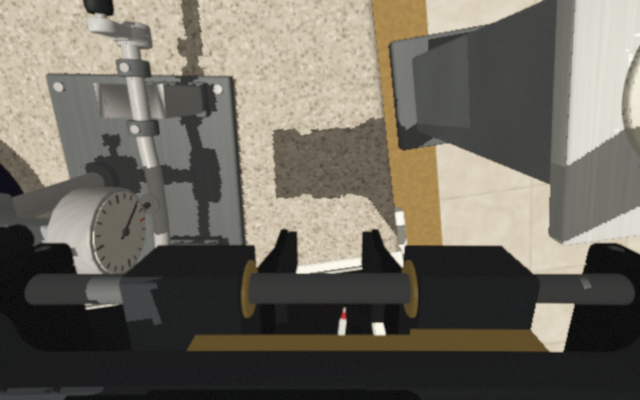

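View pics/dialwrist5.png

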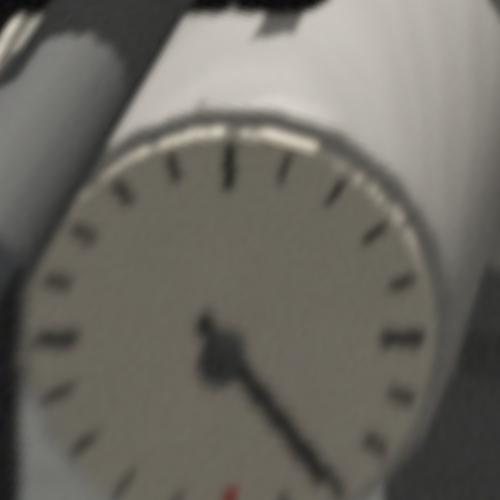

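The needle reads about 2.49 rad, so I need 2.1 mm more (TCP to 0.207).

```bash
python3 -m creep '[[0,0,0,30,0],[0,10,-2,53,0],[0,55,-8,53,0],[0,100,-15,53,0],[0,145,-21,53,0],[0,187,-27,48,0],[0,187,-27,24,0],[0,187,-27,12,0]]'
```

```text
time_s: 12.45
tcp_pos: [0.5917, 0.0009, 0.2129]
ee_rot: [[-0.004, -0.987, 0.164], [0.002, 0.164, 0.987], [-1.0, 0.004, 0.001]]
wrist_force: [-0.6, -0.3, -1.2]
gripper_width: 0.006
```

```bash
python3 -m creep '[[0,-2,0,-2,0],[0,-2,0,-4,0],[0,-2,0,-5,0],[0,-2,0,-6,0],[0,-2,0,-6.5,0],[0,-2,0,-7,0],[0,-2,0,-7,0],[0,-2,0,-7,0]]'
```

```text
time_s: 13.25
tcp_pos: [0.5895, 0.001, 0.2085]
ee_rot: [[-0.002, -0.987, 0.163], [0.002, 0.163, 0.987], [-1.0, 0.002, 0.001]]
wrist_force: [-2.4, 0.7, 5.2]
gripper_width: 0.002
```

```bash
python3 -m creep '[[0,0,0,-1.5,0],[0,0,0,-3,0],[0,0,0,-4,0],[0,0,0,-4,0],[0,0,0,-4,0],[0,0,0,-4,0],[0,0,0,-4,0],[0,0,0,-4,0]]'
```

```text
time_s: 14.05
tcp_pos: [0.5897, 0.0012, 0.2063]
ee_rot: [[0.0, -0.987, 0.162], [0.002, 0.162, 0.987], [-1.0, 0.0, 0.002]]
wrist_force: [-2.6, 0.5, 6.0]
gripper_width: 0.006
```

```bash
python3 -m creep '[[0.1,0,0,25,0],[0.2,-20,5,47,0],[0.3,-65,12,47,0],[0.4,-110,19,47,0],[0.4,-150,25,40,0],[0.4,-185,28,25,0],[0.4,-185,25,10,0],[0.4,-185,25,4,0]]';  python3 loc.py 6 wrist ; python3 dial.py 6 120,231
```

```text
time_s: 14.85
tcp_pos: [0.4034, 0.026, 0.2099]
ee_rot: [[0.0, -0.987, 0.161], [0.002, 0.161, 0.987], [-1.0, 0.0, 0.002]]
wrist_force: [-0.0, -0.6, 0.9]
gripper_width: 0.395
14.85 [0.4034 0.026  0.2099] [-0.0097 -0.5598  0.9357]
gauge_stand {'centre': [202.0, 175.4], 'confidence': 0.89} 0.3481123149394989 [0.5364 0.007  0.0144]
gauge_knob {'centre': [9.2, 247.3], 'confidence': 0.76} 0.18557626008987427 [ 0.5797 -0.0003  0.1843]
spit {'centre': [158.2, 202.1], 'confidence': 0.94} 0.27081525325775146 [0.5426 0.0086 0.096 ]
spit_journal {'centre': [145.2, 101.1], 'confidence': 0.67} 0.2523527443408966 [ 0.53   -0.0703  0.0909]
crank_grip {'centre': [157.5, 202.5], 'confidence': 0.73} 0.27081525325775146 [0.5432 0.0088 0.0961]
dial centre [0.5314 0.0067 0.1637] lateral -0.004613608260739096
```

View pics/dialwrist6.png

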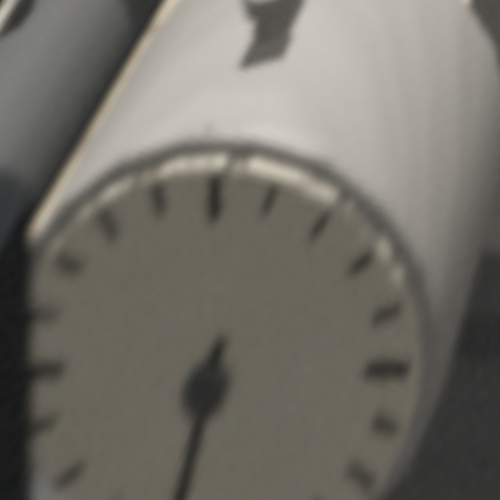

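View pics/wrist6.png

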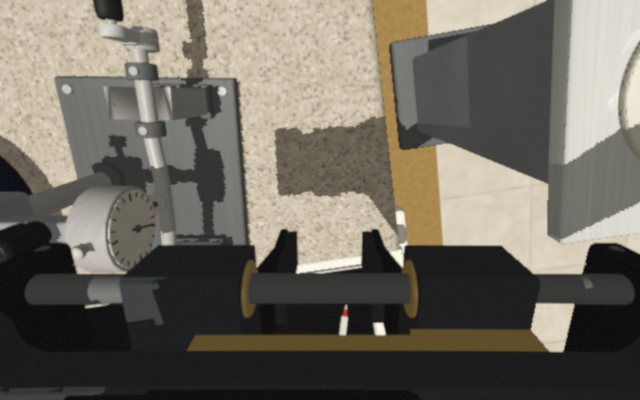

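The needle reads about 3.36 rad, so the plunger is ~10.7 mm in and step 1 is met. Now I'll move above the crank sleeve.

```bash
python3 -m creep '[[0.45,0,-45,0,-0.006],[0.45,0,-90,0,-0.006],[0.45,0,-135,0,-0.006],[0.45,20,-174,0,-0.006],[0.45,65,-174,-10,-0.006],[0.45,110,-174,-30,-0.006],[0.45,114,-174,-50,-0.006],[0.45,114,-174,-55,-0.006]]';  python3 loc.py 7 wrist
```

```text
time_s: 16.0
tcp_pos: [0.5194, -0.1478, 0.1526]
ee_rot: [[-0.005, -0.985, 0.17], [0.003, 0.17, 0.986], [-1.0, 0.005, 0.002]]
wrist_force: [-0.1, 0.0, -0.3]
gripper_width: 0.45
16.0 [ 0.5194 -0.1478  0.1526] [-0.1459  0.0057 -0.3054]
gauge_stand {'centre': [330.2, 329.4], 'confidence': 0.89} 0.24505296349525452 [ 0.5323 -0.061   0.0907]
spit {'centre': [328.7, 327.9], 'confidence': 0.63} 0.24464504420757294 [ 0.5332 -0.0625  0.0907]
spit_journal {'centre': [329.0, 310.8], 'confidence': 0.66} 0.24045182764530182 [ 0.5305 -0.0771  0.0906]
crank_grip {'centre': [325.1, 229.8], 'confidence': 0.94} 0.18970529735088348 [ 0.5198 -0.1533  0.1202]
```

View pics/wrist7.png

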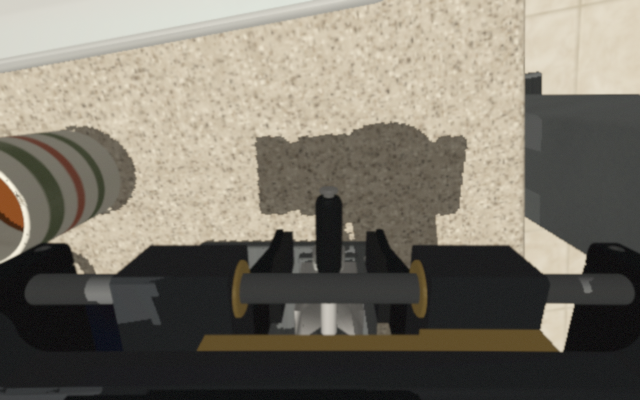

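The sleeve at px (329,225) is centred between the fingers (282 and 377). I'll descend and close.

```bash
python3 -m creep '[[0.45,0,0,-20,0],[0.45,0,0,-38,0],[0.35,0,0,-40,0],[0.25,0,0,-40,0],[0.22,0,0,-40,0],[0.2,0,0,-40,0],[0.17,0,0,-40,0],[0.15,0,0,-40,0]]';  python3 loc.py 8 wrist scene
```

```text
time_s: 17.15
tcp_pos: [0.5199, -0.1475, 0.1179]
ee_rot: [[0.005, -0.986, 0.168], [0.002, 0.168, 0.986], [-1.0, -0.004, 0.003]]
wrist_force: [-0.7, 0.3, 2.2]
gripper_width: 0.175
17.15 [ 0.5199 -0.1475  0.1179] [-0.7187  0.2587  2.1638]
spit_journal {'centre': [331.8, 345.5], 'confidence': 0.79} 0.0759030282497406 [ 0.5139 -0.1719  0.1984]
crank_grip {'centre': [330.0, 254.4], 'confidence': 0.85} 0.15498846769332886 [ 0.5174 -0.1552  0.121 ]
gauge_stand {'centre': [287.9, 217.7], 'confidence': 0.78} 1.339381456375122 [ 0.4387 -0.1231  0.2134]
gauge_knob {'centre': [287.6, 217.1], 'confidence': 0.2} 1.3411965370178223 [ 0.4398 -0.1207  0.2132]
spit {'centre': [285.7, 209.5], 'confidence': 0.61} 1.6182305812835693 [0.5671 0.0346 0.0199]
spit_journal {'centre': [299.7, 216.3], 'confidence': 0.83} 1.3804993629455566 [ 0.4817 -0.1265  0.1842]
crank_grip {'centre': [312.7, 226.8], 'confidence': 0.8} 1.3649346828460693 [ 0.4833 -0.1771  0.1746]
```

View pics/wrist8.png

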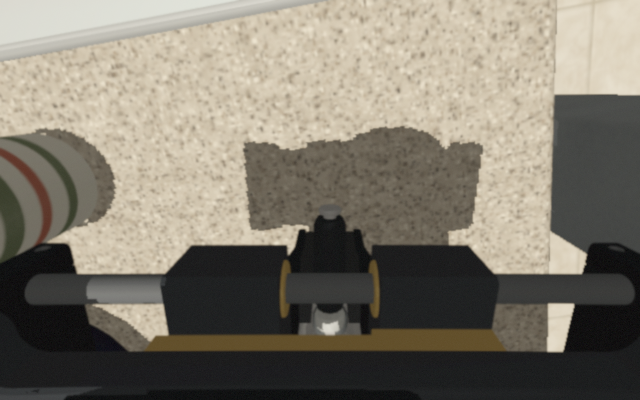

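The grip is on, with a slight upward reaction of 2.2 N. Each call resets to the measured pose, which relieves that. I'll start turning slowly and watch the force.

```bash
python3 -m creep '[[0.15,0,0,0,0],[0.15,0,0,0,0],[0.15,2.4,-0.4,-0.1,0],[0.15,4.8,-0.8,-0.4,0],[0.15,7.1,-1.2,-1,0],[0.15,9.4,-1.6,-1.7,0],[0.15,9.4,-1.6,-1.7,0],[0.15,9.4,-1.6,-1.7,0]]'; python3 -c "
from station import *
s=sense();print(s['time_s'],s['tcp_pos'],s['wrist_force'],s['moment'])"
```

```text
time_s: 18.65
tcp_pos: [0.5299, -0.1493, 0.1158]
ee_rot: [[0.006, -0.986, 0.168], [0.002, 0.168, 0.986], [-1.0, -0.005, 0.003]]
wrist_force: [-0.1, -0.3, 3.5]
gripper_width: 0.176
18.65 [ 0.5299264  -0.14927757  0.11581499] [-0.09329199 -0.26399456  3.46369959] [ 0.10140296 -0.26927446  0.01278494]
```

```bash
python3 -m creep '[[0.15,0,0,0.5,0],[0.15,0,0,1,0],[0.15,0,0,1,0],[0.15,0,0,1,0],[0.15,0,0,1,0],[0.15,0,0,1,0],[0.15,0,0,1,0],[0.15,0,0,1,0]]'; cat > st.py <<'E'
from station import *
s=sense();print(s['time_s'],s['tcp_pos'].round(4),s['wrist_force'].round(2),s['moment'].round(3))
E
python3 st.py
```

```text
time_s: 19.45
tcp_pos: [0.5294, -0.1492, 0.1164]
ee_rot: [[0.004, -0.986, 0.168], [0.002, 0.168, 0.986], [-1.0, -0.004, 0.003]]
wrist_force: [0.6, -0.1, -2.6]
gripper_width: 0.175
19.45 [ 0.5294 -0.1492  0.1164] [ 0.59 -0.14 -2.63] [ 0.181 -0.045 -0.02 ]
```

Stiffness is about 6 N/mm, and forces are bounded by the spit's weight. From here I'll follow the computed circle in calls of about 30° and type the rows.

```bash
cat > arc.py <<'E'
from station import *
import numpy as np,sys
b=float(sys.argv[1]); dz=float(sys.argv[2]) if len(sys.argv)>2 else 0
dx=float(sys.argv[3]) if len(sys.argv)>3 else 0
C=np.array([519.9+dx*.986,-147.5-dx*.168,89.9+dz]);ex=np.array([.986,-.168])
s=sense();t=s['tcp_pos']*1000
d=t-C;S=d[:2]@ex;phi=np.degrees(np.arctan2(S,d[2]));r=np.hypot(S,d[2])
if phi<-90 and b>90: phi+=360
print(f"t {s['time_s']:.2f} phi {phi:.1f} r {r:.2f} F {s['wrist_force'].round(1)} M {s['moment'].round(2)} w {s['gripper_width']:.3f} tilt {s['ee_rot'][:,0].round(3)} yaw {s['ee_rot'][:2,1].round(3)}")
rows=[]
for k in range(1,9):
    a=np.radians(phi+(b-phi)*min(1,k/7))
    T=np.array([C[0]+28*np.sin(a)*ex[0],C[1]+28*np.sin(a)*ex[1],C[2]+28*np.cos(a)])
    rows.append([0.15]+[round(float(v),1) for v in T-t]+[0])
print(rows)
E
python3 arc.py 50
```

```text
t 19.45 phi 20.0 r 28.19 F [ 0.6 -0.1 -2.6] M [ 0.18 -0.05 -0.02] w 0.175 tilt [ 0.004  0.002 -1.   ] yaw [-0.986  0.168]
[[0.15, 1.9, -0.2, -1.0, 0], [0.15, 3.7, -0.6, -1.9, 0], [0.15, 5.5, -0.9, -3.0, 0], [0.15, 7.2, -1.1, -4.2, 0], [0.15, 8.8, -1.4, -5.5, 0], [0.15, 10.3, -1.7, -6.9, 0], [0.15, 11.6, -1.9, -8.5, 0], [0.15, 11.6, -1.9, -8.5, 0]]
```

```bash
python3 -m creep '[[0.15,1.9,-0.2,-0.9,0],[0.15,3.7,-0.6,-1.9,0],[0.15,5.5,-0.9,-3,0],[0.15,7.2,-1.1,-4.2,0],[0.15,8.8,-1.4,-5.5,0],[0.15,10.3,-1.7,-6.9,0],[0.15,11.6,-1.9,-8.5,0],[0.15,11.6,-1.9,-8.5,0]]'>/dev/null; python3 arc.py 80
```

```text
t 20.25 phi 50.7 r 28.03 F [-0.3 -0.1  0.2] M [-0.04  0.05  0.01] w 0.174 tilt [ 0.004  0.002 -1.   ] yaw [-0.986  0.168]
[[0.15, 1.2, -0.2, -1.7, 0], [0.15, 2.3, -0.4, -3.4, 0], [0.15, 3.3, -0.6, -5.2, 0], [0.15, 4.1, -0.7, -7.0, 0], [0.15, 4.8, -0.8, -8.9, 0], [0.15, 5.4, -0.9, -10.9, 0], [0.15, 5.8, -1.0, -12.9, 0], [0.15, 5.8, -1.0, -12.9, 0]]
```

```bash
python3 -m creep '[[0.15,1.2,-0.2,-1.7,0],[0.15,2.3,-0.4,-3.4,0],[0.15,3.3,-0.6,-5.2,0],[0.15,4.1,-0.7,-7,0],[0.15,4.8,-0.8,-8.9,0],[0.15,5.4,-0.9,-10.9,0],[0.15,5.8,-1,-12.9,0],[0.15,5.8,-1,-12.9,0]]'>/dev/null; python3 arc.py 105
```

```text
t 21.05 phi 80.7 r 27.99 F [-1.3 -0.2  0.6] M [0.13 0.09 0.03] w 0.175 tilt [ 0.004  0.002 -1.   ] yaw [-0.986  0.168]
[[0.15, 0.2, -0.0, -1.7, 0], [0.15, 0.4, -0.1, -3.4, 0], [0.15, 0.4, -0.1, -5.1, 0], [0.15, 0.3, -0.0, -6.8, 0], [0.15, 0.1, -0.0, -8.4, 0], [0.15, -0.2, 0.0, -10.1, 0], [0.15, -0.6, 0.1, -11.8, 0], [0.15, -0.6, 0.1, -11.8, 0]]
```

```bash
cat > shot.py <<'E'
from h import *
import sys
p=capture("scene");np.save(f"pics/scene{sys.argv[1]}.npy",p,allow_pickle=True)
E
python3 shot.py p80; python3 -m creep '[[0.15,0.1,0,-1.7,0],[0.15,0.2,-0.1,-3.4,0],[0.15,0.3,-0.1,-5.1,0],[0.15,0.2,0,-6.8,0],[0.15,0,0,-8.4,0],[0.15,-0.3,0,-10.1,0],[0.15,-0.7,0.1,-11.8,0],[0.15,-0.7,0.1,-11.8,0]]'>/dev/null; python3 shot.py p105; python3 arc.py 135; python3 dial.py p80 280.5,183 scene; python3 dial.py p105 280.5,183 scene
```

```text
t 21.95 phi 105.3 r 27.94 F [ 0.4  0.7 -0.5] M [ 0.02 -0.1  -0.02] w 0.176 tilt [ 0.004  0.002 -1.   ] yaw [-0.986  0.168]
[[0.15, -0.5, 0.1, -2.0, 0], [0.15, -1.3, 0.2, -3.9, 0], [0.15, -2.2, 0.4, -5.8, 0], [0.15, -3.2, 0.5, -7.6, 0], [0.15, -4.4, 0.7, -9.3, 0], [0.15, -5.6, 1.0, -10.9, 0], [0.15, -7.0, 1.2, -12.4, 0], [0.15, -7.0, 1.2, -12.4, 0]]
dial centre [0.5306 0.002  0.2011] lateral -0.009359778475108091
dial centre [0.5306 0.002  0.2011] lateral -0.009359778475108091
```

View pics/dialscenep105.png

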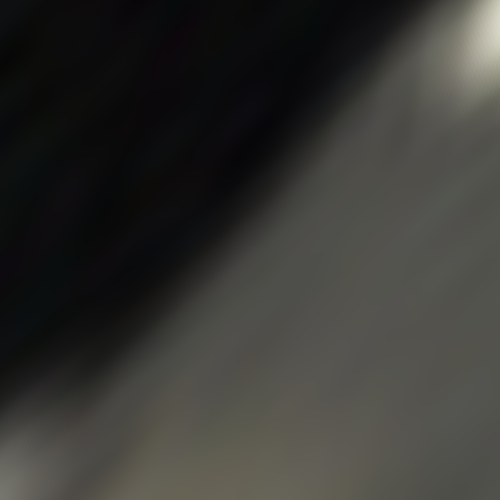

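```bash
python3 - <<'E'
from h import *
c=np.array([.5442,.0092,0])+np.array([.986,-.168,0])*-.0122+[0,0,.147]
p=np.load("pics/scenep105.npy",allow_pickle=True).item();print(proj(p,c))
u,v=proj(p,c).astype(int)
cv2.imwrite("pics/sp105.png",cv2.resize(p["image"][v-25:v+25,u-25:u+25],None,fx=12,fy=12,interpolation=cv2.INTER_CUBIC))
E
```

```text
[280.21734096 193.19465603]
```

View pics/sp105.png

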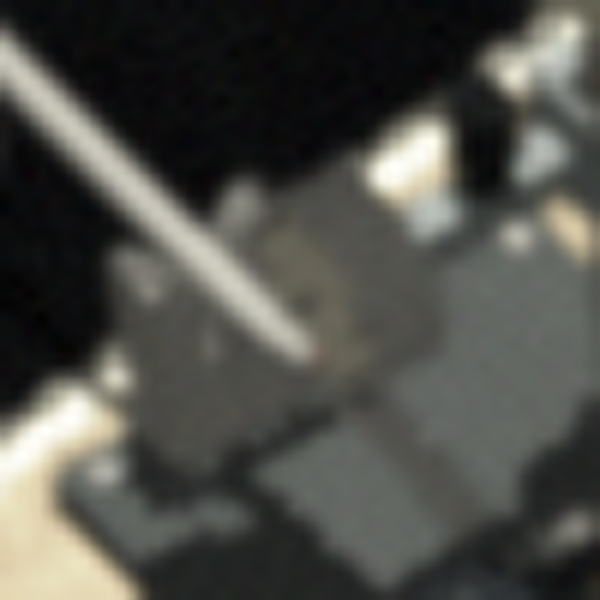

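The scene camera is too coarse for reading the needle, so I'll take wrist-camera readings with the crank released, at about 120° and 240°.

```bash
python3 -m creep '[[0.15,-0.5,0.1,-2,0],[0.15,-1.3,0.2,-3.9,0],[0.15,-2.2,0.4,-5.8,0],[0.15,-3.2,0.5,-7.6,0],[0.15,-3.2,0.5,-7.6,0],[0.2,-3.2,0.5,-7.6,0],[0.3,-3.2,0.5,-7.6,0],[0.4,-3.2,0.5,-7.6,0]]'>/dev/null; python3 arc.py 135; python3 -m creep '[[0.45,0,0,20,0],[0.45,-5,0,65,0],[0.45,-40,10,105,0],[0.45,-75,45,125,0],[0.45,-110,90,130,0],[0.45,-140,135,132,0],[0.45,-140,178,132,0],[0.45,-140,178,132,0]]'
```

```text
t 22.75 phi 122.3 r 28.16 F [ 0.4 -0.6 -1.2] M [ 0.11 -0.05 -0.04] w 0.302 tilt [ 0.005  0.002 -1.   ] yaw [-0.986  0.168]
[[0.15, -0.6, 0.1, -0.7, 0], [0.15, -1.1, 0.2, -1.4, 0], [0.15, -1.6, 0.3, -2.1, 0], [0.15, -2.2, 0.4, -2.8, 0], [0.15, -2.7, 0.5, -3.5, 0], [0.15, -3.3, 0.6, -4.1, 0], [0.15, -3.9, 0.7, -4.8, 0], [0.15, -3.9, 0.7, -4.8, 0]]
time_s: 23.55
tcp_pos: [0.4026, 0.0297, 0.2079]
ee_rot: [[0.007, -0.987, 0.162], [0.004, 0.162, 0.987], [-1.0, -0.007, 0.005]]
wrist_force: [0.7, -0.3, -0.2]
gripper_width: 0.449
```

```bash
cat > w.py <<'E'
from h import *
import sys
p=capture("wrist");np.save(f"pics/wrist{sys.argv[1]}.npy",p,allow_pickle=True);cv2.imwrite(f"pics/wrist{sys.argv[1]}.png",p["image"])
c=np.array([.5442,.0062,0])+np.array([.986,-.168,0])*-.0122+[0,0,.150]
u=proj(p,c);print("guess",u)
ex=np.array([.986,-.168,0]);ey=np.array([.168,.986,0]);N=500;R=.036
j,i=np.meshgrid(np.arange(N),np.arange(N));M=np.zeros((N,N,2),np.float32)
for a in range(N):
    for b in range(N): M[a,b]=proj(p,c-ey*((b/N-.5)*2*R)+np.array([0,0,1])*(-(a/N-.5)*2*R))
cv2.imwrite(f"pics/dial{sys.argv[1]}.png",cv2.remap(p["image"],M[...,0],M[...,1],cv2.INTER_CUBIC))
E
python3 w.py r120
```

```text
guess [128.88738537 220.61775082]
```

View pics/wristr120.png

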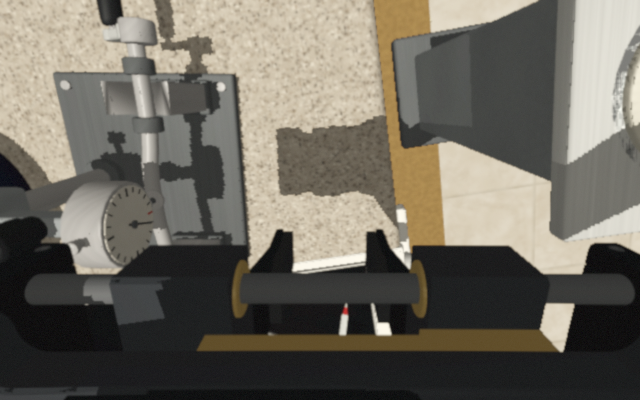

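View pics/dialr120.png

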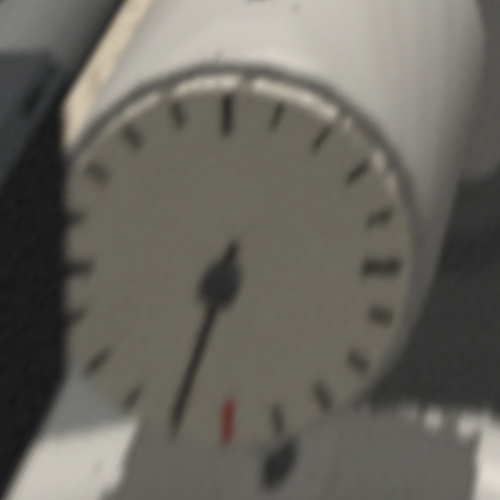

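The needle reads about 3.44 rad at 122°, against 3.36 at 0°, so an extremum lies near 61°. The spit bows toward the robot at 0° and away from it at 122°: px (165→157, 200). That makes the extremum near 62° the peak. I'll regrip and finish the turn.

```bash
python3 -m creep '[[0.45,0,-45,0,0],[0.45,5,-90,0,0],[0.45,35,-135,0,0],[0.45,75,-175,0,0],[0.45,115,-181,-10,0],[0.45,140,-181,-40,0],[0.45,141,-181,-65,0],[0.45,141,-181,-85,0]]'
```

```text
time_s: 24.4
tcp_pos: [0.5439, -0.1538, 0.1198]
ee_rot: [[0.004, -0.986, 0.166], [0.003, 0.166, 0.986], [-1.0, -0.003, 0.004]]
wrist_force: [0.4, -0.9, 0.3]
gripper_width: 0.45
```

```bash
python3 -m creep '[[0.45,-0.5,2,-20,0],[0.45,-0.5,2,-38,0],[0.45,-0.5,2,-45,0],[0.35,-0.5,2,-45,0],[0.25,-0.5,2,-45,0],[0.22,-0.5,2,-45,0],[0.2,-0.5,2,-45,0],[0.18,-0.5,2,-45,0]]' ; python3 arc.py 150; python3 w.py g120
```

```text
time_s: 25.2
tcp_pos: [0.5434, -0.1517, 0.0754]
ee_rot: [[0.004, -0.986, 0.166], [0.003, 0.166, 0.986], [-1.0, -0.004, 0.004]]
wrist_force: [-0.8, -0.0, 1.1]
gripper_width: 0.197
t 25.20 phi 121.2 r 27.93 F [-0.8 -0.   1.1] M [0.1  0.21 0.01] w 0.197 tilt [ 0.004  0.003 -1.   ] yaw [-0.986  0.166]
[[0.15, -1.0, 0.3, -1.7, 0], [0.15, -2.2, 0.5, -3.3, 0], [0.15, -3.5, 0.8, -4.8, 0], [0.15, -4.9, 1.0, -6.2, 0], [0.15, -6.4, 1.3, -7.5, 0], [0.15, -8.0, 1.5, -8.7, 0], [0.15, -9.7, 1.8, -9.8, 0], [0.15, -9.7, 1.8, -9.8, 0]]
guess [420.06343542 712.28204837]
```

View pics/wristg120.png

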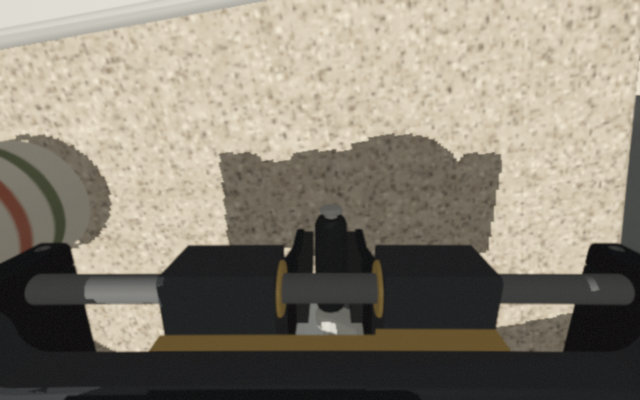

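The sleeve is centred at px (330,240). I'll clamp and carry on.

```bash
python3 -m creep '[[0.15,0,0,0,0],[0.15,0,0,0,0],[0.15,-1,0.2,-1.7,0],[0.15,-2.2,0.4,-3.3,0],[0.15,-3.5,0.6,-4.8,0],[0.15,-4.9,0.8,-6.2,0],[0.15,-6.4,1.1,-7.5,0],[0.15,-6.4,1.1,-7.5,0]]' >/dev/null; python3 arc.py 170
```

```text
t 26.05 phi 142.9 r 27.90 F [-0.5  1.7  2.5] M [0.33 0.47 0.03] w 0.176 tilt [ 0.003  0.004 -1.   ] yaw [-0.986  0.166]
[[0.15, -1.4, 0.4, -1.2, 0], [0.15, -3.0, 0.7, -2.2, 0], [0.15, -4.7, 1.0, -3.0, 0], [0.15, -6.4, 1.3, -3.8, 0], [0.15, -8.1, 1.6, -4.4, 0], [0.15, -9.9, 1.9, -4.9, 0], [0.15, -11.8, 2.2, -5.3, 0], [0.15, -11.8, 2.2, -5.3, 0]]
```

```bash
python3 -m creep '[[0.15,-1.4,0.1,-0.8,0],[0.15,-3,0.4,-1.7,0],[0.15,-4.7,0.7,-2.6,0],[0.15,-6.4,1,-3.4,0],[0.15,-8.1,1.3,-4,0],[0.15,-9.9,1.6,-4.5,0],[0.15,-11.8,1.9,-4.9,0],[0.15,-11.8,1.9,-4.9,0]]' >/dev/null; python3 arc.py 200 0.3
```

```text
t 26.85 phi 170.2 r 27.86 F [-0.5  0.   3.2] M [ 0.13 -0.08 -0.01] w 0.177 tilt [ 0.003  0.004 -1.   ] yaw [-0.986  0.166]
[[0.15, -2.0, 0.6, -0.4, 0], [0.15, -4.0, 0.9, -0.5, 0], [0.15, -6.1, 1.3, -0.5, 0], [0.15, -8.1, 1.6, -0.3, 0], [0.15, -10.1, 2.0, 0.0, 0], [0.15, -12.1, 2.3, 0.5, 0], [0.15, -14.1, 2.6, 1.1, 0], [0.15, -14.1, 2.6, 1.1, 0]]
```

```bash
python3 -m creep '[[0.15,-2,0.4,0,0],[0.15,-4,0.7,0,0],[0.15,-6.1,1.1,0,0],[0.15,-8.1,1.4,0.2,0],[0.15,-10.1,1.8,0.5,0],[0.15,-12.1,2.1,1,0],[0.15,-14.1,2.4,1.6,0],[0.15,-14.1,2.4,1.6,0]]' >/dev/null; python3 arc.py 225 0.5
```

```text
t 27.65 phi 201.1 r 27.95 F [ 0.2  0.8 -0.2] M [ 0.23 -0.15  0.02] w 0.178 tilt [ 0.003  0.004 -1.   ] yaw [-0.986  0.166]
[[0.15, -1.5, 0.5, 0.6, 0], [0.15, -3.0, 0.7, 1.3, 0], [0.15, -4.4, 1.0, 2.2, 0], [0.15, -5.8, 1.2, 3.1, 0], [0.15, -7.1, 1.4, 4.1, 0], [0.15, -8.4, 1.7, 5.1, 0], [0.15, -9.6, 1.9, 6.3, 0], [0.15, -9.6, 1.9, 6.3, 0]]
```

```bash
python3 -m creep '[[0.15,-1.5,0.2,0.6,0],[0.15,-3,0.5,1.3,0],[0.15,-4.4,0.7,2.2,0],[0.15,-5.8,1,3.1,0],[0.15,-7.1,1.2,4.1,0],[0.15,-8.4,1.4,5.1,0],[0.15,-9.6,1.6,6.3,0],[0.15,-9.6,1.6,6.3,0]]' >/dev/null; python3 arc.py 250 0.5
```

```text
t 28.45 phi 225.6 r 28.01 F [0.8 0.4 0.4] M [ 0.12 -0.21 -0.03] w 0.177 tilt [ 0.003  0.004 -1.   ] yaw [-0.986  0.166]
[[0.15, -1.1, 0.4, 1.3, 0], [0.15, -2.2, 0.6, 2.6, 0], [0.15, -3.1, 0.8, 4.0, 0], [0.15, -4.0, 0.9, 5.4, 0], [0.15, -4.9, 1.1, 6.9, 0], [0.15, -5.6, 1.2, 8.5, 0], [0.15, -6.2, 1.3, 10.0, 0], [0.15, -6.2, 1.3, 10.0, 0]]
```

```bash
python3 -m creep '[[0.15,-1.1,0.2,1.3,0],[0.15,-2.2,0.4,2.6,0],[0.15,-3.1,0.6,4,0],[0.15,-4,0.7,5.4,0],[0.15,-4.9,0.9,6.9,0],[0.15,-5.6,1,8.5,0],[0.15,-6.2,1.1,10,0],[0.15,-6.2,1.1,10,0]]' >/dev/null; python3 arc.py 278 0.5
```

```text
t 29.25 phi 250.4 r 28.06 F [1.1 0.5 0.8] M [ 0.11 -0.22  0.  ] w 0.171 tilt [ 0.003  0.004 -1.   ] yaw [-0.986  0.166]
[[0.15, -0.5, 0.3, 1.9, 0], [0.15, -0.9, 0.4, 3.7, 0], [0.15, -1.3, 0.4, 5.6, 0], [0.15, -1.5, 0.5, 7.5, 0], [0.15, -1.5, 0.5, 9.5, 0], [0.15, -1.4, 0.5, 11.4, 0], [0.15, -1.2, 0.4, 13.3, 0], [0.15, -1.2, 0.4, 13.3, 0]]
```

```bash
python3 -m creep '[[0.15,-0.4,0.1,1.9,0],[0.15,-0.7,0.2,3.7,0],[0.15,-1,0.2,5.6,0],[0.15,-1.2,0.3,7.5,0],[0.15,-1.2,0.3,9.5,0],[0.15,-1.1,0.3,11.4,0],[0.15,-0.9,0.2,13.3,0],[0.15,-0.9,0.2,13.3,0]]' >/dev/null; python3 arc.py 305 0.5
```

```text
t 30.05 phi -81.8 r 27.98 F [-0.9 -0.2 -0.9] M [ 0.23  0.14 -0.01] w 0.175 tilt [ 0.002  0.004 -1.   ] yaw [-0.986  0.166]
[[0.15, 15.0, -2.4, 21.0, 0], [0.15, 40.6, -6.7, 20.5, 0], [0.15, 54.8, -9.2, -1.1, 0], [0.15, 45.3, -7.5, -25.2, 0], [0.15, 20.4, -3.3, -31.1, 0], [0.15, 1.4, -0.1, -13.7, 0], [0.15, 4.7, -0.6, 12.0, 0], [0.15, 4.7, -0.6, 12.0, 0]]
```

Unwrap issue past −90°, so I'll use negative angles from here.

```bash
python3 arc.py -55 0.4
```

```text
t 30.05 phi -81.6 r 28.00 F [-0.9 -0.2 -0.9] M [ 0.23  0.14 -0.01] w 0.175 tilt [ 0.002  0.004 -1.   ] yaw [-0.986  0.166]
[[0.15, 0.3, 0.1, 1.8, 0], [0.15, 0.8, 0.0, 3.6, 0], [0.15, 1.4, -0.0, 5.4, 0], [0.15, 2.0, -0.2, 7.1, 0], [0.15, 2.8, -0.3, 8.8, 0], [0.15, 3.7, -0.5, 10.4, 0], [0.15, 4.7, -0.6, 11.9, 0], [0.15, 4.7, -0.6, 11.9, 0]]
```

```bash
python3 -m creep '[[0.15,0.3,0,1.8,0],[0.15,0.8,-0.1,3.6,0],[0.15,1.4,-0.2,5.4,0],[0.15,2,-0.3,7.1,0],[0.15,2.8,-0.4,8.8,0],[0.15,3.7,-0.6,10.4,0],[0.15,4.7,-0.7,11.9,0],[0.15,4.7,-0.7,11.9,0]]' >/dev/null; python3 arc.py -27 0.4
```

```text
t 30.85 phi -54.7 r 28.05 F [-0.8  0.2  0.3] M [0.05 0.29 0.01] w 0.173 tilt [ 0.002  0.004 -1.   ] yaw [-0.986  0.166]
[[0.15, 1.2, -0.1, 1.5, 0], [0.15, 2.5, -0.3, 3.0, 0], [0.15, 3.8, -0.5, 4.3, 0], [0.15, 5.3, -0.7, 5.6, 0], [0.15, 6.8, -1.0, 6.7, 0], [0.15, 8.4, -1.3, 7.8, 0], [0.15, 10.0, -1.6, 8.7, 0], [0.15, 10.0, -1.6, 8.7, 0]]
```

```bash
python3 -m creep '[[0.15,1.2,-0.2,1.5,0],[0.15,2.5,-0.4,3,0],[0.15,3.8,-0.6,4.3,0],[0.15,5.3,-0.8,5.6,0],[0.15,6.8,-1.1,6.7,0],[0.15,8.4,-1.4,7.8,0],[0.15,10,-1.7,8.7,0],[0.15,10,-1.7,8.7,0]]' >/dev/null; python3 arc.py 2 0.4
```

```text
t 31.65 phi -26.2 r 28.28 F [-3.8  0.8  3.3] M [0.13 0.92 0.2 ] w 0.177 tilt [ 0.002  0.004 -1.   ] yaw [-0.986  0.165]
[[0.15, 1.9, -0.1, 0.6, 0], [0.15, 3.8, -0.4, 1.2, 0], [0.15, 5.6, -0.7, 1.8, 0], [0.15, 7.5, -1.0, 2.2, 0], [0.15, 9.4, -1.3, 2.5, 0], [0.15, 11.4, -1.7, 2.6, 0], [0.15, 13.3, -2.0, 2.6, 0], [0.15, 13.3, -2.0, 2.6, 0]]
```

Unexpected force (−3.8, 3.3 N), so I'll look before going on.

```bash
python3 w.py c; python3 - <<'E'
from h import *
p=capture("scene");np.save("pics/scenec.npy",p,allow_pickle=True)
cv2.imwrite("pics/scenec.png",cv2.resize(p["image"][150:270,240:360],None,fx=5,fy=5,interpolation=cv2.INTER_CUBIC))
s=sense();print(s["wrist_force"],s["moment"],s["tcp_pos"])
E
```

```text
guess [329.20086825 567.80788512]
[-3.99554949 -0.0370372   3.83205579] [0.06831212 0.98194066 0.19076434] [ 0.50735308 -0.14562765  0.11550272]
```

View pics/wristc.png

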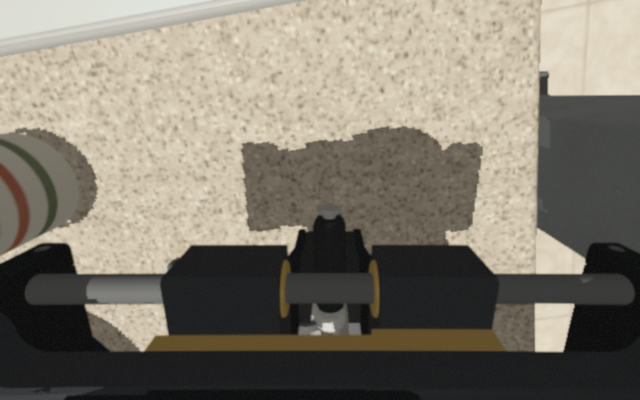

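View pics/scenec.png

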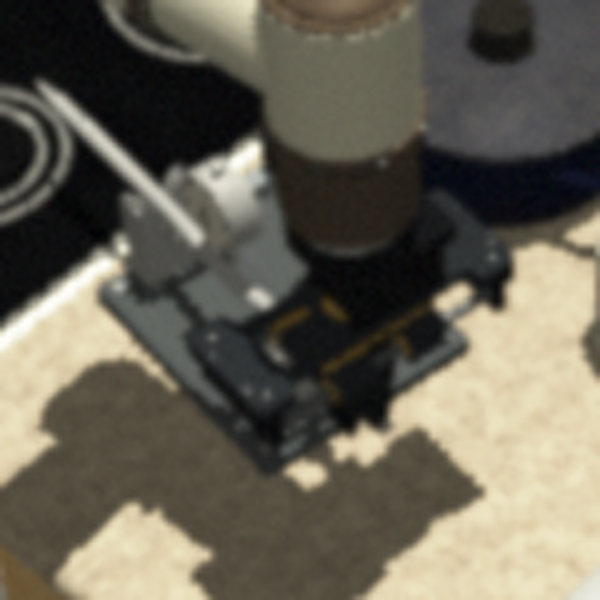

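Nothing is touching, so this is just a slight mismatch in the clamp. Near the top I only need to push sideways, so I'll loosen the jaws to a cage (0.22) and continue.

```bash
python3 -m creep '[[0.22,0,0,0,0],[0.22,0,0,0,0],[0.22,2,-0.3,0.6,0],[0.22,4,-0.6,1.2,0],[0.22,6,-1,1.8,0],[0.22,8,-1.3,2.2,0],[0.22,10,-1.7,2.5,0],[0.22,12,-2,2.5,0]]' >/dev/null; python3 arc.py 25 0.4
```

```text
t 32.55 phi -0.6 r 27.74 F [-1.3  1.3 -0.5] M [ 0.3   0.25 -0.01] w 0.223 tilt [ 0.002  0.004 -1.   ] yaw [-0.986  0.166]
[[0.15, 1.8, -0.1, 0.2, 0], [0.15, 3.5, -0.4, 0.1, 0], [0.15, 5.3, -0.7, -0.2, 0], [0.15, 7.0, -1.0, -0.6, 0], [0.15, 8.7, -1.3, -1.1, 0], [0.15, 10.4, -1.6, -1.7, 0], [0.15, 12.0, -1.9, -2.4, 0], [0.15, 12.0, -1.9, -2.4, 0]]
```

```bash
python3 -m creep '[[0.22,1.8,-0.3,0.2,0],[0.22,3.5,-0.6,0.1,0],[0.22,5.3,-0.9,-0.2,0],[0.22,7,-1.2,-0.6,0],[0.22,8.7,-1.5,-1.1,0],[0.22,10.4,-1.8,-1.7,0],[0.15,10.4,-1.8,-1.7,0],[0.15,10.4,-1.8,-1.7,0]]' >/dev/null; python3 arc.py 40 0.4
```

```text
t 33.35 phi 21.7 r 27.88 F [-0.9  1.  -0.8] M [0.23 0.13 0.03] w 0.177 tilt [ 0.002  0.004 -1.   ] yaw [-0.986  0.165]
[[0.15, 1.2, 0.0, -0.4, 0], [0.15, 2.4, -0.2, -0.9, 0], [0.15, 3.5, -0.4, -1.5, 0], [0.15, 4.6, -0.5, -2.2, 0], [0.15, 5.6, -0.7, -2.9, 0], [0.15, 6.6, -0.9, -3.7, 0], [0.15, 7.6, -1.1, -4.5, 0], [0.15, 7.6, -1.1, -4.5, 0]]
```

```bash
python3 -m creep '[[0.15,1.2,-0.1,-0.5,0],[0.15,2.4,-0.3,-1,0],[0.15,3.5,-0.5,-1.6,0],[0.15,4.6,-0.7,-2.3,0],[0.15,5.6,-0.9,-3,0],[0.15,6.6,-1.1,-3.8,0],[0.15,7.6,-1.2,-4.6,0],[0.15,7.6,-1.2,-4.6,0]]' >/dev/null; python3 arc.py 63 0.4
```

```text
t 34.15 phi 40.6 r 27.89 F [-0.3 -0.6 -0.5] M [-0.07  0.13 -0.01] w 0.173 tilt [ 0.002  0.004 -1.   ] yaw [-0.986  0.165]
[[0.15, 1.3, -0.0, -1.0, 0], [0.15, 2.3, -0.2, -2.1, 0], [0.15, 3.4, -0.4, -3.3, 0], [0.15, 4.3, -0.5, -4.5, 0], [0.15, 5.2, -0.7, -5.8, 0], [0.15, 6.0, -0.8, -7.1, 0], [0.15, 6.8, -1.0, -8.5, 0], [0.15, 6.8, -1.0, -8.5, 0]]
```

```bash
python3 -m creep '[[0.15,1.2,-0.2,-1,0],[0.15,2.3,-0.4,-2.1,0],[0.15,3.4,-0.6,-3.3,0],[0.15,4.3,-0.7,-4.5,0],[0.15,5.2,-0.9,-5.8,0],[0.15,6,-1,-7.1,0],[0.15,6.8,-1.1,-8.5,0],[0.15,6.8,-1.1,-8.5,0]]' >/dev/null; python3 arc.py 63 0.4; python3 -m creep '[[0.2,0,0,0,0],[0.3,0,0,0,0],[0.4,0,0,0,0],[0.45,0,0,0,0],[0.45,0,0,10,0],[0.45,0,0,40,0],[0.45,-5,0,80,0],[0.45,-40,20,110,0]]'
```

```text
t 34.95 phi 63.6 r 28.01 F [-1.   0.1 -0. ] M [-0.04  0.18 -0.01] w 0.173 tilt [ 0.002  0.004 -1.   ] yaw [-0.986  0.166]
[[0.15, 0.0, 0.2, 0.0, 0], [0.15, -0.0, 0.2, 0.1, 0], [0.15, -0.0, 0.2, 0.1, 0], [0.15, -0.0, 0.2, 0.2, 0], [0.15, -0.1, 0.2, 0.2, 0], [0.15, -0.1, 0.2, 0.2, 0], [0.15, -0.1, 0.2, 0.3, 0], [0.15, -0.1, 0.2, 0.3, 0]]
time_s: 35.75
tcp_pos: [0.508, -0.133, 0.2155]
ee_rot: [[0.007, -0.986, 0.166], [0.002, 0.166, 0.986], [-1.0, -0.007, 0.003]]
wrist_force: [-0.0, 0.2, 0.6]
gripper_width: 0.448
```

```bash
python3 -m creep '[[0.45,-40,20,0,0],[0.45,-75,55,0,0],[0.45,-100,95,0,0],[0.45,-105,135,0,0],[0.45,-105,163,-6,0],[0.45,-105,163,-7,0],[0.45,-105,163,-7,0],[0.45,-105,163,-7,0]]'; python3 w.py r60
```

```text
time_s: 36.55
tcp_pos: [0.4032, 0.0296, 0.2089]
ee_rot: [[0.008, -0.986, 0.167], [0.002, 0.167, 0.986], [-1.0, -0.007, 0.003]]
wrist_force: [-0.2, -0.8, 0.4]
gripper_width: 0.451
guess [131.05089187 221.06908788]
```

View pics/wristr60.png

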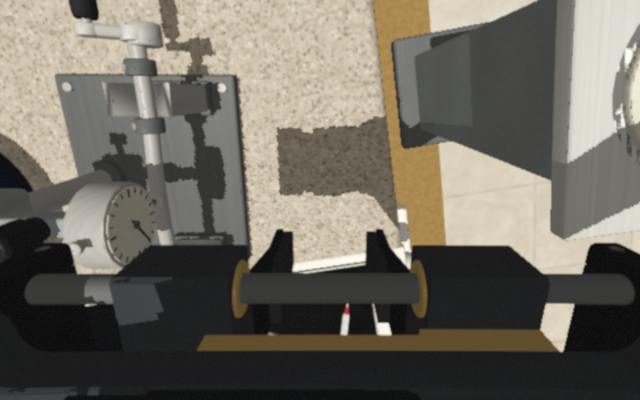

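View pics/dialr60.png

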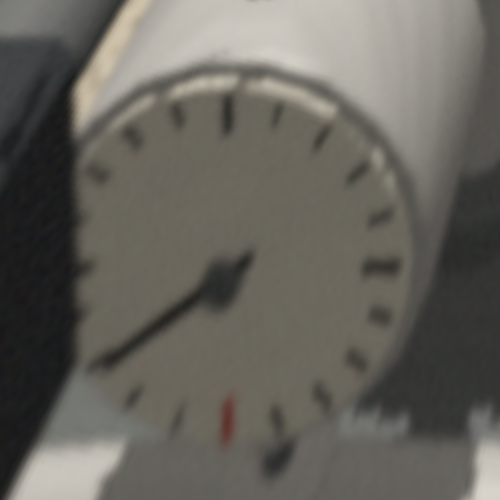

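The needle reads about 4.08 rad (13.0 mm). That matches the predicted peak of ~4.04 rad, well above 3.36 and 3.44. One quick check that the spit is seated: spit heights now against those at the start.

```bash
python3 - <<'E'
from h import *
np.set_printoptions(precision=4,suppress=True)
a=np.load("pics/scene2.npy",allow_pickle=True).item(); b=capture("scene"); t0=np.load("pics/top2.npy",allow_pickle=True).item(); t1=capture("top")
cv2.imwrite("pics/sceneend.png",cv2.resize(b["image"][150:270,240:360],None,fx=5,fy=5,interpolation=cv2.INTER_CUBIC))
o=np.array([.5442,.0092,.085]);ey=np.array([.168,.986,0])
for y in (-.11,-.05,.11,.15,.2,.22):
    out=[]
    for p in (a,b,t0,t1):
        u=proj(p,o+y*ey+[0,0,.006]); c,r=u.round().astype(int)
        # highest (nearest) point in small window
        w=p["z_map"][r-3:r+4,c-3:c+4]; w=w[w>0]; z=np.sort(w)[:6].mean() if w.size else 0
        out.append(at_depth(p,u,z)[2])
    print(y,np.array(out))
s=sense();print(s["time_s"],s["joint_velocities"].round(3),s["wrist_force"])
E
```

```text
-0.11 [0.1174 0.1023 0.0994 0.0981]
-0.05 [0.1012 0.1011 0.0996 0.0985]
0.11 [0.0982 0.128  0.0952 0.0938]
0.15 [0.098  0.2959 0.0956 0.0965]
0.2 [0.0975 0.3516 0.6162 0.0942]
0.22 [0.0955 0.3652 0.622  0.0904]
36.7 [ 0.159  0.158 -0.121 -0.028  0.113 -0.153] [-0.5569 -0.2715  0.335 ]
```

View pics/sceneend.png

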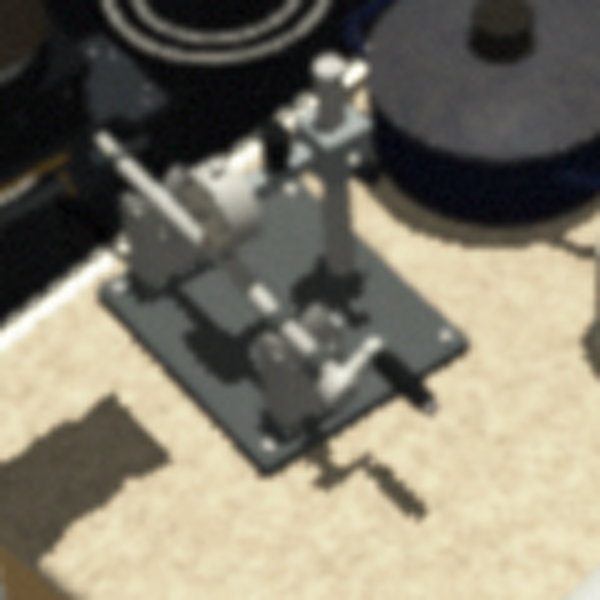

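The spit lies in both V-blocks, with heights matching the start to about 1 mm. The crank is at roughly 63°, and the gripper is clear of everything. Handing in.

```bash
python3 -c "
from station import *
print(finish_job())"
```

```text
the job is handed in; nothing more can be done
None
```

I gauged the spit over one full turn and left it with the high spot under the plunger, the gauge resting on it, and handed it in at about 37 s. The hand-in gave no verdict.

- **Gauge:** I pushed the black knob down in stages until the needle read about 3.36 rad, which is 10.7 mm in.
- **Turn:** I carried the crank once round, away from the robot over the top. I released it once, at about 122°, to read the needle (3.44 rad). I read the dial only at 0° and 122°, not all the way round. Those two nearly equal readings, plus the visible bow of the spit, put the peak near 62°.
- **High spot:** I then turned on to 63.6° and let go. The needle reads about 4.08 rad (13.0 mm in), against about 4.04 rad predicted for the peak.
- **Final checks:**
  - The gripper stands clear and the wrist force is near zero.
  - In the top camera, the spit heights near both V-blocks match the start to about 1.5 mm. That check is coarser than the 0.8 mm limit, so the seating is only confirmed to that level.
  - The scene camera could not confirm the pointed end. The arm seemed to be in its line of sight.
- **Force:** While gripped, the wrist saw up to about 4 N in any one direction (about 5.5 N in total), just before the top of the turn. I loosened the jaws to relieve it. The spit may have rocked slightly there, but no readings were taken at that point.

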